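# Load the keyed cartridge and hold the carriage lock open

### The job

Pick up the reagent cartridge that stands loose on the bench and set it (do not drop it) upright and fully down in the empty pocket of the sample carriage, its side rib in the pocket's slot just like the two cartridges already loaded, and let go of it. Then grip the black knob of the sprung lock plunger at the end of the carriage, pull it straight up to its stop so that the pin is clear of its seat hole, and finish the program while still holding it there, so that the tray is unlocked for a colleague to slide out. Leave the plunger alone until the cartridge is in, and leave the loaded cartridges and the other things on the bench where they are.

Things in the scene. Friction and masses are not known exactly. Their poses are not given: they have to be found in the camera images.
- cartridge: The loose cartridge: white upright block with grey lid, 30 mm (x) by 50 mm (y), 50 mm tall, 0.08 to 0.17 kg, foot stepped in 2 mm. Key rib, 8 mm wide, stands 8 mm out of the middle of its +y end, 6 to 34 mm above the underside. Origin: centre of the underside, z up. In the front row, any yaw. Grip it across x, on its upper half, so the fingers stay above the pocket walls.
- cartridge_rib (a point): Outer face of the loose cartridge's key rib, on the middle of its +y end: 33 mm from the cartridge's axis along +y, 20 mm above its underside.
- carriage: Fixed sample carriage on the bench: aluminium tray on a dark base, 100 mm (x) by 350 mm (y), 12 mm thick in all. Origin on the bench, z up. Three alike pockets in a row at y = -30, 46, 122 mm (x = 0). At the -y end a steel bracket (40 mm wide in x, y -102 to -174 mm, top at z = 50 mm) carries the lock plunger at x = 0, y = -125 mm.
- empty_pocket: The one empty pocket (any of the three), dark pad on its floor. Origin: centre of its floor, 12 mm above the bench; axes as the carriage's. Inside 35 mm (x) by 55 mm (y); walls 5 mm thick, 15 mm high. A 14 mm slot through its +y wall takes the rib: the cartridge seats on the floor only with its +y along the pocket's +y. Neighbours 76 mm away along y, nothing beside it in x.
- loaded_a: A cartridge like the loose one, already standing in one of the pockets with its rib in the slot. Origin: centre of its underside. To be left alone.
- loaded_b: A second such cartridge in another pocket. Origin: centre of its underside. To be left alone.
- knob: Black ribbed round knob of the lock plunger, 26 mm diameter, 32 mm tall, axis vertical, does not turn. Origin: centre of its underside, 57 mm above the bench when the plunger is in, 7 mm above the bracket's top (a fixed collar 22 mm across, 6 mm high, lies between). Grip it from above.
- plunger (a joint): Lift of the lock plunger, m: 0 = down, its 8 mm pin 10 mm deep in the seat hole; 0.016 = up against its stop, pin end 6 mm clear of the hole. The spring pulls it down with 3 N at 0, about 8 N at the stop; weight adds 0.6 N. Let go, it snaps back.
- seat_hole (a point): Mouth of the seat hole in the carriage's tray, straight under the knob, 12 mm above the bench.
- tipbox: Bystander: closed grey box with white lid, 62 x 52 mm, 40 mm tall, in the front row. Origin: centre of its underside.
- jar: Bystander: round lidded jar, 48 mm diameter, 45 mm tall, in the front row. Origin: centre of its underside.
- tube_rack: Bystander: white rack of capped tubes, 70 x 150 mm, 42 mm tall, to the left. Origin: centre of its underside.
- dish: Bystander: round glass dish, 90 mm diameter, 16 mm tall, to the right. Origin: centre of its underside.
- pipette: Bystander: pipette lying beyond the carriage, about 270 mm long, 24 mm high. Origin: underside, at the middle of its handle.
Not all that is in view belongs to the job. What is shaped like the cartridge but green or red is not meant.

How it is judged:
By the outcome, as a careful person would: the job done as asked, in the order asked, and still so for the second after the job is handed in, while the arm keeps its last pose, push and grip.
It also fails if it takes over 45 s, if anything falls off the work surface, if the arm or the gripper's body presses on something with over 40 N, if the wrist force passes 120 N, or if a joint passes its speed limit or range.

### The arm

A 6-joint arm with a two-finger parallel gripper is mounted at the origin on the work surface. World frame = base frame: x ahead of the robot, y to its left, z up, the work surface at z = 0. Lengths are in m, angles in rad, forces in N, time in s.
With the tool pointing down it reaches from about 0.225 to 0.875 m from the base axis. Payload 3.4 kg.
Tool frame: the origin (TCP) lies at the very end of the fingers, on their centre line; the grasp point (between the pads) lies 19 mm behind it; z points along the fingers, y is the line along which they close (so a half turn about z gives the same grasp; the last joint's range is limited). The gripper opens to 85 mm and grips with 20 to 120 N. Pads are 22 mm wide; open, the fingers measure 114 mm over their backs; the gripper's body (76 mm by 85 mm) begins 54 mm behind the grasp point. The pads swing forward as they close: fully open they stand 13 mm farther back than shut.
Start: joints at [1.036, 0.276, 1.505, -0, 1.361, -0.121], TCP at [0.231, 0.526, 0.194] pointing down, gripper open.
Joint ranges: [-2.89, 2.89], [-0.75, 2.08], [0.22, 2.7], [-1.18, 4.32], [0.11, 2.71], [-2.7, 2.7]. Speed limits (rad/s): [2.57, 2.57, 3.14, 3.14, 3.14, 3.14].

### API

Orientations are given as a unit quaternion [w, x, y, z].
In Python, from rig import readout, vision, manip gives the robot as it stands.
- The arm moves only by the shell command python3 -m handwheel 'ROWS' [FORCE]. ROWS is JSON, a list of rows, each a list of 3 entries, a list of its own where there are three numbers: the shift along the tool's x, y, z in mm, then the turn, a rotation vector about the tool's x, y, z in units of 6 degrees (1.0 is 6 degrees), then the closure, from -1 (fully open) to 1 (shut), so that 0 is half open. A call has 1 to 20 rows; each row shifts and turns the commanded pose from where the row before left it, along the tool's axes as they then stand; what a row does not reach is not made up. A row lasts 1/8 s, in which the tool goes at most 62.5 mm and 10.7 degrees, less where a joint would pass 70% of its speed; a pose out of reach is approached as far as the arm can. A call is refused whole if a number of a shift passes 62.5 or a number of a turn 1, either way. A call with a gripper value outside its range is refused whole. The fingers move at their own pace and stop on an object; FORCE is the grip in N (left out, the last holds). Time passes only in rows, so rows that do not move let the fingers close. It gives the time, the measured TCP pose, the force, the opening and the grip force at its end, in the units of the state.
- readout.get_state(): the state, without advancing time (a new reading comes with each control period).
- vision.get_image(name): name is "side" or "top" or "wrist"; returns the picture (480x640x3 uint8, blue, green, red); there is no depth.
- vision.camera_params(name): a dict with "intrinsics" (3x3 intrinsics, pixels), "dist" ([k1, k2, p1, p2, k3] as OpenCV has them; the pictures are not rectified), "rvec" (rotation vector, rad) and "tvec" (3), from world to camera coordinates, as OpenCV has them; the wrist camera has in their place "hand_eye" (4x4, takes a point from camera to tool coordinates, whose origin is the TCP and whose axes are the flange's). Camera axes: x right, y down, z forward; pixel columns grow to the right and rows downward; lengths in m; the calibration is good to about 2 mm. A picture is of the moment at which its call begins: read the wrist's pose just before it. camera_params takes no time and is no camera call.
- manip.sign_off(): hands the job in; it is judged then, once.
The state is a dict: "clock": time; "qpos": joint angles; "qd": joint speeds; "effort": joint torques, N m; "position": TCP position; "ee_rot": TCP orientation; "contact_force": force on the tool from outside, world axes, zero at the start; "moment": the same for the moment, N m; "width": finger opening in m; "gripper_force": force on a finger pad.
Only numpy, scipy, OpenCV 4.12 (cv2) and the standard library are available. Lean on these libraries where they do the work, as an engineer would, in place of code of your own. Each camera call takes 0.05 s, during which the arm holds its last target. There are 200 camera calls.

## Working session

There is one attempt and no reset: what is moved stays moved. The work goes in short steps, Python scripts to look and compute and a shell command to move; the robot and the scene stay as the last step left them, time stands still between calls to the robot, and variables do not carry over. Pictures are saved under pics/ and viewed, at most 10 in all, crops included, and the job is handed in when it is done.

```bash
mkdir -p pics; cat > h.py <<'E'
import numpy as np, cv2
from scipy.spatial.transform import Rotation as R
from rig import readout, vision, manip
def cam(name):
    p=vision.camera_params(name); K=np.array(p["intrinsics"]);d=np.array(p["dist"])
    if "rvec" in p:
        Rm=cv2.Rodrigues(np.array(p["rvec"],float))[0]; t=np.array(p["tvec"]).ravel()
        return K,d,Rm,t
    s=readout.get_state(); q=s["ee_rot"]; H=np.array(p["hand_eye"])
    T=np.eye(4);T[:3,:3]=R.from_quat([q[1],q[2],q[3],q[0]]).as_matrix();T[:3,3]=s["position"]
    W=np.linalg.inv(T@H); return K,d,W[:3,:3],W[:3,3]
def back(c,px,z):
    K,d,Rm,t=c; u=cv2.undistortPoints(np.array(px,float).reshape(-1,1,2),K,d).reshape(-1,2)
    o=-Rm.T@t; out=[]
    for a,zz in zip(u,np.broadcast_to(z,len(u))):
        r=Rm.T@np.array([a[0],a[1],1]); out.append(o+r*(zz-o[2])/r[2])
    return np.array(out)
def proj(c,P):
    K,d,Rm,t=c; return cv2.projectPoints(np.array(P,float).reshape(-1,1,3),cv2.Rodrigues(Rm)[0],t,K,d)[0].reshape(-1,2)
def snap(name,fn):
    c=cam(name); im=vision.get_image(name); cv2.imwrite("pics/"+fn,im)
    np.savez("pics/"+fn+".npz",*c); return im,c
def load(fn):
    z=np.load("pics/"+fn+".npz"); return cv2.imread("pics/"+fn),[z[k] for k in z.files]
E
python3 - <<'E'
from h import *
s=readout.get_state();print(s["ee_rot"],s["width"],s["clock"])
for n in("top","side"):
    im,c=snap(n,n+"0.png"); print(n,-c[2].T@c[3],c[0][0,0])
E
```

```text
[-2.90373217e-04  2.05424599e-01  9.78672531e-01 -8.52342830e-04] 0.08548167449494114 0.0
top [ 0.40263618 -0.00557763  1.37187448] 606.197586366219
side [-0.14266558 -0.71493654  1.09395182] 622.8629004225795
```

View pics/top0.png

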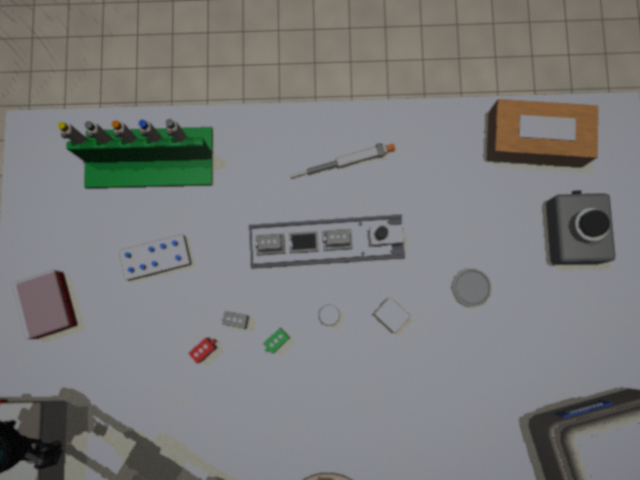

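View pics/side0.png

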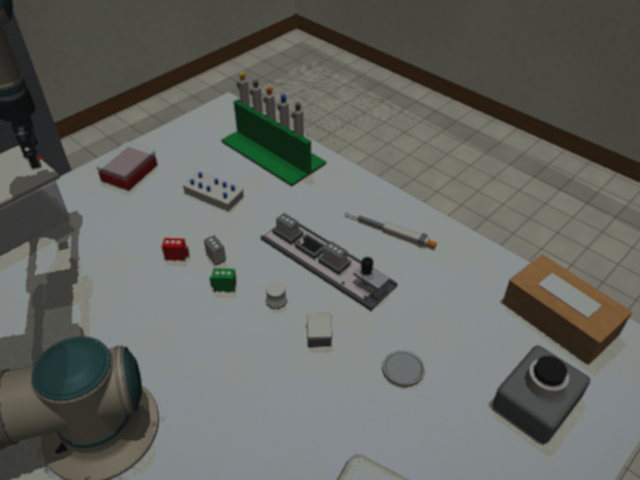

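The top view shows these cartridge-shaped things: grey lid at (236,320), red at (203,350), green at (277,341), and two already loaded at (269,242) and (338,237). The loose one must be (236,320). The empty middle pocket is at (303,241) and the knob at (381,233). Next I'll check the choice in one close crop.

```bash
python3 - <<'E'
from h import *
im,c=load("top0.png")
a=cv2.resize(im[290:370,180:300],None,fx=6,fy=6,interpolation=cv2.INTER_CUBIC)[:300,:720]
b=cv2.resize(im[205:275,240:410],None,fx=4.2,fy=4.2,interpolation=cv2.INTER_CUBIC)
W=720
b=cv2.resize(b,(W,int(b.shape[0]*W/b.shape[1])))
cv2.imwrite("pics/crop1.png",np.vstack([a,b]));print(a.shape,b.shape)
print(back(c,[[236,320],[269,242],[303,241],[338,237],[381,233]],[.05,.062,.012,.062,.089]).round(3))
print(back(c,[[250,225],[252,267],[405,258],[401,216]],[.012]*4).round(3))
E
```

```text
(300, 720, 3) (296, 720, 3)
[[ 0.437  0.189  0.05 ]
 [ 0.605  0.115  0.062]
 [ 0.613  0.042  0.012]
 [ 0.612 -0.037  0.062]
 [ 0.614 -0.128  0.089]]
[[ 0.653  0.162  0.012]
 [ 0.556  0.158  0.012]
 [ 0.568 -0.187  0.012]
 [ 0.665 -0.182  0.012]]
```

View pics/crop1.png

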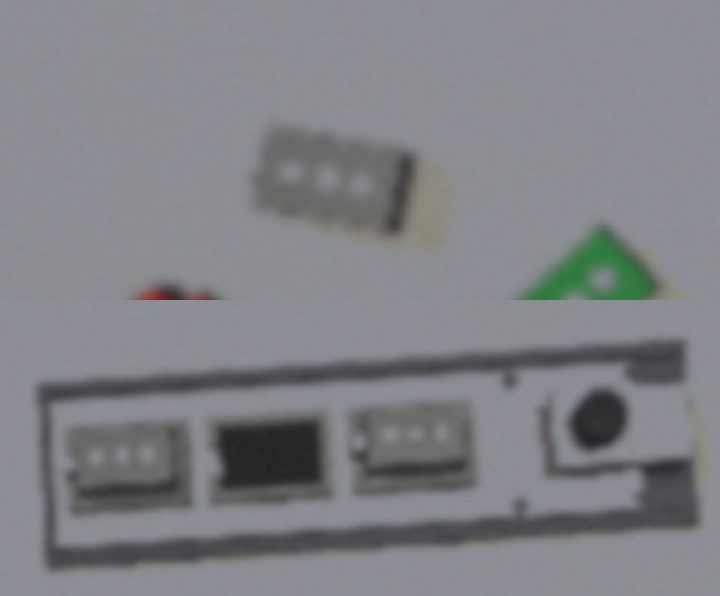

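The loose cartridge at (236,320) has a grey lid, with the rib apparently on its left (+y) end. Its yaw is about -9.5°, and the carriage's yaw is about +2° with its slots on the left. I'll move above the cartridge and turn the tool to match.

```bash
cat >> h.py <<'E'
def plan(P,yaw):
    "tool-frame shift (mm) to world P, then turn about tool z (units) so tool y lies at yaw deg (mod 180)"
    s=readout.get_state(); q=s["ee_rot"]; M=R.from_quat([q[1],q[2],q[3],q[0]]).as_matrix()
    sh=M.T@(np.array(P)-s["position"])*1000
    a=np.degrees(np.arctan2(M[1,1],M[0,1])); d=(yaw-a+90)%180-90
    print("shift",sh.round(1),"turn",round(-d/6,2),"tooly",round(a,2),"tilt",np.round(M[:2,2],4),"pos",np.round(s["position"],4),"t",s["clock"],"w",s["width"],"F",np.round(s["contact_force"],1),"q",np.round(s["qpos"],2))
E
python3 -m handwheel '[[[-40.5,-28.2,0],[0,0,0],-1],[[-40.5,-28.2,0],[0,0,0],-1],[[-40.5,-28.2,0],[0,0,0],-1],[[-40.5,-28.2,0],[0,0,0],-1],[[-40.5,-28.2,0],[0,0,0],-1],[[-40.5,-28.2,0],[0,0,0],-1],[[-40.5,-28.2,0],[0,0,0],-1],[[-40.5,-28.2,0],[0,0,0],-1]]' 40
python3 -m handwheel '[[[0,0,0],[0,0,1],-1],[[0,0,0],[0,0,1],-1],[[0,0,0],[0,0,1],-1],[[0,0,0],[0,0,1],-1],[[0,0,0],[0,0,1],-1],[[0,0,0],[0,0,1],-1],[[0,0,0],[0,0,1],-1],[[0,0,0],[0,0,1],-1],[[0,0,0],[0,0,1],-1],[[0,0,0],[0,0,1],-1],[[0,0,0],[0,0,1],-1],[[0,0,0],[0,0,1],-1],[[0,0,0],[0,0,0.6],-1],[[0,0,0],[0,0,0],-1]]'
python3 - <<'E'
from h import *
plan([.437,.189,.15],-9.5)
im,c=snap("wrist","w1.png"); print(-c[2].T@c[3], vision.camera_params("wrist")["hand_eye"])
E
```

```text
clock: 1.1
position: [0.4376, 0.1882, 0.1939]
ee_rot: [-0.0, 0.205, 0.979, 0.0]
contact_force: [0.9, -0.4, -0.6]
width: 0.0855
gripper_force: 0.0
clock: 2.85
position: [0.4368, 0.1896, 0.1938]
ee_rot: [-0.0, 0.762, 0.648, -0.0]
contact_force: [0.9, -0.3, -0.7]
width: 0.0852
gripper_force: 0.0
shift [-0.5  0.3 43.8] turn 0.04 tooly -9.27 tilt [-0.0008 -0.0001] pos [0.4368 0.1896 0.1938] t 2.85 w 0.08519203680637537 F [ 0.9 -0.3 -0.7] q [0.26 0.13 1.7  0.   1.31 0.42]
[0.44881466 0.26070729 0.37414585] [[-1.97655011e-04 -9.58107293e-01 -2.86409456e-01  7.20896988e-02]
 [ 9.99999706e-01 -4.01718246e-04  6.53729211e-04  2.22853755e-04]
 [-7.41398628e-04 -2.86409243e-01  9.58107090e-01 -1.80408816e-01]
 [ 0.00000000e+00  0.00000000e+00  0.00000000e+00  1.00000000e+00]]
```

View pics/w1.png

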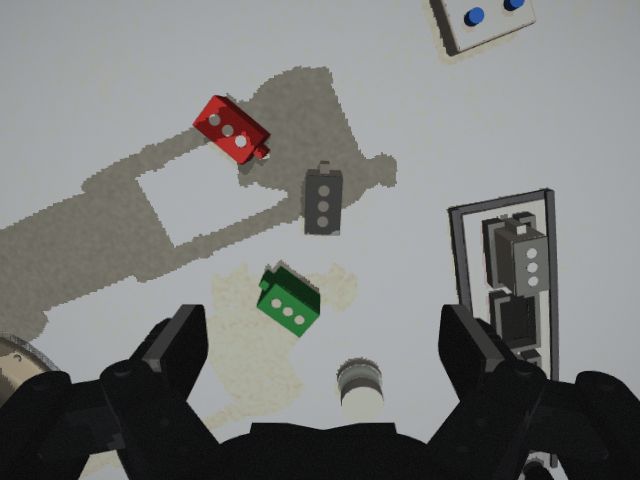

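The wrist view shows the cartridge lid with corners near (307,171), (342,171), (339,235) and (304,234). The rib is at (323,165), on the tool +x side (world +y). The neighbours are clear of the fingers across x, with green nearest.

```bash
python3 - <<'E'
from h import *
im,c=load("w1.png")
g=cv2.resize(im[150:245,285:360],None,fx=6,fy=6,interpolation=cv2.INTER_CUBIC);cv2.imwrite("pics/crop2.png",g)
P=back(c,[[307,171],[342,171],[339,235],[304,234]],.05); print(P.round(4),P.mean(0))
print(np.linalg.norm(P-np.roll(P,1,0),axis=1)); v=P[0]+P[1]-P[2]-P[3]; print("yaw",np.degrees(np.arctan2(-v[0],v[1])))
print(back(c,[[262,155],[293,335],[268,268],[358,405]],.05).round(3))
E
```

```text
[[0.4296 0.2222 0.05  ]
 [0.4575 0.2176 0.05  ]
 [0.447  0.1647 0.05  ]
 [0.418  0.1703 0.05  ]] [0.4380466 0.1936893 0.05     ]
[0.05312094 0.02829008 0.05394458 0.02958112]
yaw -11.918566837874064
[[ 0.396  0.241  0.05 ]
 [ 0.391  0.077  0.05 ]
 [ 0.382  0.145  0.05 ]
 [ 0.44  -0.011  0.05 ]]
```

View pics/crop2.png

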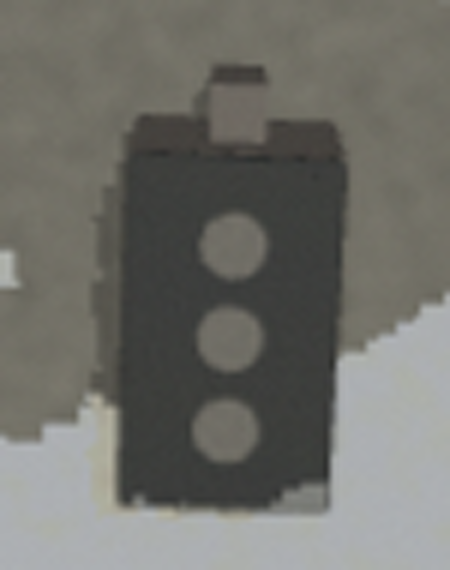

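```bash
python3 - <<'E'
from h import *
im,c=load("w1.png")
P=back(c,np.array([[124,153],[346,158],[329,510],[115,505]])/6+[285,150]-.4,.05)
print(np.linalg.norm(P-np.roll(P,1,0),axis=1)); v=P[0]+P[1]-P[2]-P[3]; y=np.degrees(np.arctan2(-v[0],v[1]));m=P.mean(0);print(m,y)
D=back(c,np.array([[234,246],[231,339],[226,431]])/6+[285,150]-.4,.05);print(D)
m[2]=.021;plan(m,y)
E
```

```text
[0.04954268 0.03000346 0.04959643 0.03013341]
[0.43752637 0.19206314 0.05      ] -11.354188557803596
[[0.44028027 0.20417459 0.05      ]
 [0.43778958 0.19144863 0.05      ]
 [0.4349933  0.17863661 0.05      ]]
shift [  2.6   0.3 172.8] turn 0.35 tooly -9.25 tilt [-0.0006 -0.0001] pos [0.4369 0.1896 0.1938] t 2.9 w 0.08565026319282415 F [0.3 0.5 0.3] q [0.26 0.13 1.7  0.   1.31 0.42]
```

```bash
python3 -m handwheel '[[[2.6,0.3,0],[0,0,0.35],-0.4],[[0,0,30],[0,0,0],-0.4],[[0,0,30],[0,0,0],-0.4],[[0,0,30],[0,0,0],-0.4],[[0,0,25],[0,0,0],-0.4],[[0,0,20],[0,0,0],-0.4],[[0,0,20],[0,0,0],-0.4],[[0,0,17.8],[0,0,0],-0.4],[[0,0,0],[0,0,0],-0.4],[[0,0,0],[0,0,0],1],[[0,0,0],[0,0,0],1],[[0,0,0],[0,0,0],1],[[0,0,0],[0,0,0],1],[[0,0,0],[0,0,0],1],[[0,0,0],[0,0,0],1]]' 40
python3 - <<'E'
from h import *
plan([.61,.04,.14],2)
E
```

```text
clock: 4.78
position: [0.4379, 0.1922, 0.0213]
ee_rot: [-0.0, 0.774, 0.633, 0.0]
contact_force: [0.9, -0.1, -0.1]
width: -0.0004
gripper_force: 0.0
shift [-115.1  198.8 -118.7] turn -2.23 tooly -11.41 tilt [0.0001 0.0001] pos [0.4379 0.1922 0.0213] t 4.775 w -0.00040150694011073984 F [ 0.9 -0.1 -0.1] q [0.27 0.3  1.96 0.   0.88 0.47]
```

```bash
python3 - <<'E'
from h import *
im,_=snap("wrist","w2.png"); s,_=snap("side","s2.png")
t,_=snap("top","t2.png")
k=lambda a:cv2.resize(a,(400,300))
cv2.imwrite("pics/m2.png",np.vstack([np.hstack([k(im),k(s[180:330,120:320])]),np.hstack([k(t[250:400,150:350]),k(t)])]))
E
```

```text
(no output)
```

View pics/m2.png

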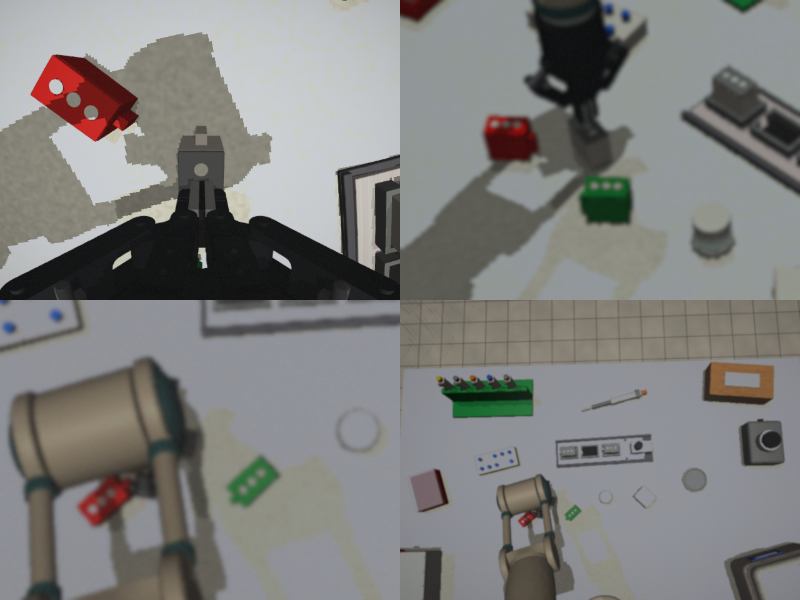

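```bash
python3 - <<'E'
from h import *
im,c=load("w2.png")
s=readout.get_state();p=np.array(s["position"])
def box(m,yaw):
    r=R.from_euler("z",yaw,degrees=True).as_matrix()
    return [m+r@np.array([x,y,z]) for z in(.05,) for x,y in((-.015,.025),(.015,.025),(.015,-.025),(-.015,-.025))]+[m+r@[0,.033,.034]]
print("lid expected",proj(c,box(np.array([.4375,.192,0]),-11.35)).round())
print("tcp",proj(c,[p,p+[0,0,.019]]).round())
g=im[150:400,200:440]; cv2.imwrite("pics/crop3.png",cv2.resize(g,(720,600) if 0 else (576,600),interpolation=cv2.INTER_CUBIC))
E
```

```text
lid expected [[283. 242.]
 [359. 242.]
 [356. 351.]
 [287. 351.]
 [321. 213.]]
tcp [[322. 273.]
 [322. 289.]]
```

View pics/crop3.png

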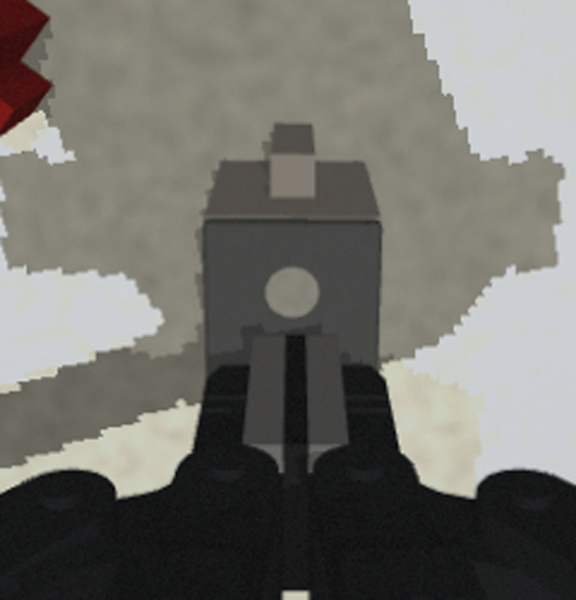

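```bash
python3 - <<'E'
from h import *
p=vision.camera_params("wrist");K=np.array(p["intrinsics"]);d=np.array(p["dist"]);H=np.linalg.inv(np.array(p["hand_eye"]))
print(K,d)
for x in(-.011,.011):
  for z in(-.06,-.04,-.02,-.01,0):
    print(x,z,cv2.projectPoints(np.array([[[x,-.0425,z]],[[x,.0425,z]],[[x,0,z]]]),cv2.Rodrigues(H[:3,:3])[0],H[:3,3],K,d)[0].reshape(-1).round())
print(readout.get_state()["effort"])
E
```

```text
[[399.75100672   0.         322.75389141]
 [  0.         399.75100672 237.19220717]
 [  0.           0.           1.        ]] [-0.08149856  0.          0.          0.          0.        ]
-0.011 -0.06 [202. 365. 442. 365. 322. 366.]
-0.011 -0.04 [216. 336. 428. 336. 322. 336.]
-0.011 -0.02 [227. 313. 417. 312. 322. 313.]
-0.011 -0.01 [232. 303. 412. 303. 322. 303.]
-0.011 0 [236. 294. 408. 294. 322. 294.]
0.011 -0.06 [195. 309. 448. 309. 322. 309.]
0.011 -0.04 [211. 285. 433. 285. 322. 285.]
0.011 -0.02 [223. 267. 421. 266. 322. 267.]
0.011 -0.01 [228. 259. 415. 259. 322. 259.]
0.011 0 [233. 252. 411. 252. 322. 252.]
[ 1.04048875e-03 -3.62567031e+01 -1.76229930e+01  2.11278079e-04
  7.53242730e-04 -4.87124998e-05]
```

The cartridge hasn't moved (lid edge at row 242, as expected). The fingers closed above its lid: their tips show at row 290. Both wrist pictures put the real fingertips about 43 mm behind the reported TCP, so the stated tool length isn't what the arm uses. I'll open and go about 42 mm lower, watching the force.

```bash
python3 -m handwheel '[[[0,0,0],[0,0,0],-0.4],[[0,0,0],[0,0,0],-0.4],[[0,0,0],[0,0,0],-0.4],[[0,0,0],[0,0,0],-0.4],[[0,0,10],[0,0,0],-0.4],[[0,0,6],[0,0,0],-0.4],[[0,0,0],[0,0,0],-0.4]]' 40
python3 -m handwheel '[[[0,0,9],[0,0,0],-0.4],[[0,0,9],[0,0,0],-0.4],[[0,0,6],[0,0,0],-0.4],[[0,0,0],[0,0,0],-0.4]]'
python3 - <<'E'
from h import *
im,c=snap("wrist","w3.png");s,_=snap("side","s3.png")
cv2.imwrite("pics/m3.png",np.hstack([cv2.resize(im[170:430,140:500],(450,325)),cv2.resize(s[190:290,190:290],(325,325),interpolation=cv2.INTER_CUBIC)]))
plan([.4375,.192,0],-11.35)
E
```

```text
clock: 5.8
position: [0.4371, 0.192, 0.0044]
ee_rot: [-0.0, 0.774, 0.633, -0.001]
contact_force: [1.3, -0.8, -0.5]
width: 0.0596
gripper_force: 0.0
clock: 6.3
position: [0.4374, 0.1921, -0.0193]
ee_rot: [-0.0, 0.774, 0.633, -0.001]
contact_force: [0.5, -0.3, -0.1]
width: 0.0598
gripper_force: 0.0
shift [ -0.3  -0.4 -18.8] turn -0.01 tooly -11.41 tilt [0.     0.0001] pos [ 0.438   0.1922 -0.0188] t 6.4 w 0.05974835308182035 F [ 0.7 -0.4 -0.7] q [0.27 0.36 2.01 0.   0.77 0.47]
```

View pics/m3.png

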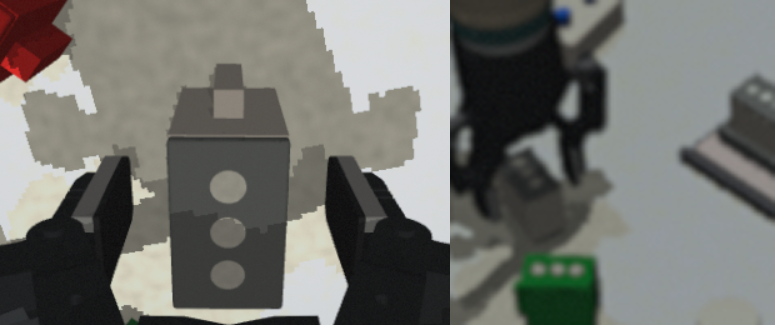

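The fingers now straddle the cartridge with no contact, even with the reported z at -0.019, which confirms the offset. I'll close and lift.

```bash
python3 -m handwheel '[[[0,0,0],[0,0,0],1],[[0,0,0],[0,0,0],1],[[0,0,0],[0,0,0],1],[[0,0,0],[0,0,0],1],[[0,0,0],[0,0,0],1]]' 40
python3 - <<'E'
from h import *
plan([.61,.04,.1],2)
E
python3 -m handwheel '[[[0,0,-5],[0,0,0],1],[[0,0,-25],[0,0,0],1],[[0,0,-35],[0,0,0],1],[[0,0,-35],[0,0,0],1],[[0,0,-30],[0,0,0],1],[[0,0,0],[0,0,0],1]]'
python3 - <<'E'
from h import *
t,c=load("top0.png")
# carriage frame from top: outline corners at z~.012
C=back(c,np.array([[38,385],[685,342],[697,525],[50,568]])/(4.2*720/714)+[240,205]-.4,.012)
print(C.round(4),np.linalg.norm(C-np.roll(C,1,0),axis=1).round(4));m=C.mean(0)
v=C[0]+C[3]-C[1]-C[2];y=np.degrees(np.arctan2(-v[0],v[1]));print(m,y)
e=m+R.from_euler("z",y,degrees=True).as_matrix()@[0,.046,0];print("pocket",e)
print("knob",m+R.from_euler("z",y,degrees=True).as_matrix()@[0,-.125,0])
plan([e[0],e[1],.1],y)
E
```

```text
clock: 7.02
position: [0.4383, 0.1924, -0.0183]
ee_rot: [0.0, 0.774, 0.633, 0.0]
contact_force: [-0.5, -0.2, 4.3]
width: 0.0294
gripper_force: 40.5
shift [-115.3  198.5 -118.2] turn -2.23 tooly -11.41 tilt [0.001  0.0004] pos [ 0.4383  0.1924 -0.0183] t 7.025 w 0.029428257745956643 F [-0.5 -0.2  4.3] q [0.27 0.36 2.01 0.   0.77 0.47]
clock: 7.78
position: [0.4394, 0.1926, 0.1132]
ee_rot: [0.001, 0.774, 0.633, 0.002]
contact_force: [0.2, 0.6, -0.9]
width: 0.0295
gripper_force: 39.9
[[ 0.4918  0.1666  0.012 ]
 [ 0.5068 -0.1761  0.012 ]
 [ 0.4111 -0.1782  0.012 ]
 [ 0.3958  0.1608  0.012 ]] [0.0962 0.343  0.0957 0.3394]
[ 0.45136911 -0.00670423  0.012     ] 2.540452885718219
pocket [0.44933018 0.03925056 0.012     ]
knob [ 0.45690971 -0.13158138  0.012     ]
shift [-148.4   40.    13.1] turn -2.32 tooly -11.41 tilt [0.0046 0.0013] pos [0.4394 0.1926 0.1132] t 7.775 w 0.029485279776682017 F [ 0.2  0.6 -0.9] q [0.27 0.19 1.83 0.   1.11 0.47]
```

```bash
python3 - <<'E'
from h import *
t,c=load("top0.png")
C=back(c,(np.array([[38,385],[685,342],[697,525],[50,568]])-[0,300])/(4.2*720/714)+[240,205]-.4,.012)
print(C.round(4),np.linalg.norm(C-np.roll(C,1,0),axis=1).round(4));m=C.mean(0)
v=C[0]+C[3]-C[1]-C[2];y=np.degrees(np.arctan2(-v[0],v[1]));print(m,y)
r=R.from_euler("z",y,degrees=True).as_matrix()
e=m+r@[0,.046,0];print("pocket",e,"knob",m+r@[0,-.125,0])
h=e+r@[0,-.08,0]
plan([h[0],h[1],.12],y)
E
```

```text
[[ 0.6535  0.1656  0.012 ]
 [ 0.6679 -0.183   0.012 ]
 [ 0.5688 -0.1851  0.012 ]
 [ 0.554   0.1598  0.012 ]] [0.0996 0.349  0.0991 0.3453]
[ 0.61105783 -0.01067643  0.012     ] 2.4131228699617466
pocket [0.60912103 0.03528277 0.012     ] knob [ 0.61632089 -0.13556558  0.012     ]
shift [-198.3  216.6   -6.3] turn -2.3 tooly -11.41 tilt [0.0046 0.0013] pos [0.4394 0.1926 0.1132] t 7.775 w 0.029485279776682017 F [ 0.2  0.6 -0.9] q [0.27 0.19 1.83 0.   1.11 0.47]
```

```bash
python3 -m handwheel '[[[-33,36,-2],[0,0,-0.4],1],[[-34.5,34.5,-2],[0,0,-0.4],1],[[-36,33.5,-2],[0,0,-0.4],1],[[-37,32,-1],[0,0,-0.4],1],[[-38,31,0],[0,0,-0.4],1],[[-39,29.5,0],[0,0,-0.3],1],[[0,0,0],[0,0,0],1],[[0,0,0],[0,0,0],1]]'
python3 - <<'E'
from h import *
im,c=snap("wrist","w4.png");plan([.6091,.0353,.12],2.41)
E
```

```text
clock: 8.78
position: [0.6116, -0.0428, 0.1164]
ee_rot: [-0.002, 0.692, 0.721, -0.001]
contact_force: [-0.4, 0.4, -1.3]
width: 0.0295
gripper_force: 40.0
shift [77.7  0.8 -3.1] turn -0.0 tooly 2.4 tilt [-0.0036  0.0012] pos [ 0.6116 -0.0423  0.1168] t 8.825 w 0.029779027251053712 F [-0.4  0.6 -1.1] q [-0.18  0.38  1.54  0.    1.22 -0.23]
```

View pics/w4.png

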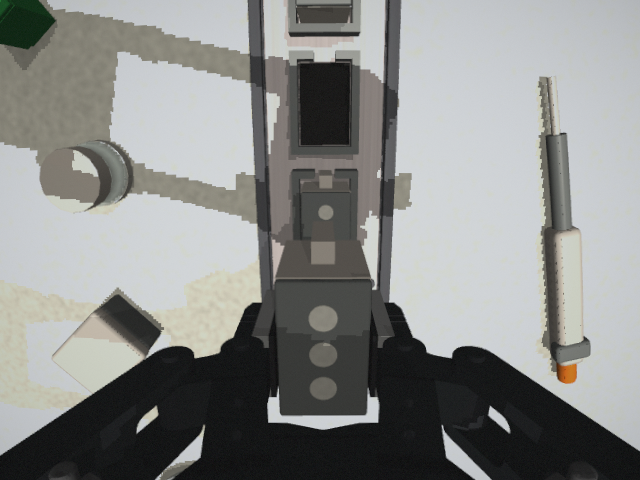

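The empty pocket is at about cols 289–359, rows 53–157, with its slot at the top at about (326,57). The held cartridge lid is at about (276..370, 280..414), with its rib pointing the same way as the slot. I'll measure both.

```bash
python3 - <<'E'
from h import *
im,c=load("w4.png"); g=cv2.cvtColor(im,cv2.COLOR_BGR2GRAY).astype(int)
for r in(85,105,130): print("row",r,g[r-1:r+2,284:364].mean(0).round().astype(int).tolist())
for k in(308,345): print("col",k,g[48:64,k-1:k+2].mean(1).round().astype(int).tolist(),g[140:162,k-1:k+2].mean(1).round().astype(int).tolist())
for r in(55,57,59): print("slot",r,g[r,300:345].tolist())
for r in (300,390): print("lid",r,g[r-2:r+3,268:285].mean(0).round().astype(int).tolist(),g[r-2:r+3,360:380].mean(0).round().astype(int).tolist())
print("lidcol",g[274:288,300:310].mean(1).round().tolist(),g[406:422,300:310].mean(1).round().tolist())
print("rib",g[252,300:346].tolist())
E
```

```text
row 85 [126, 126, 118, 99, 93, 88, 81, 81, 80, 80, 80, 80, 74, 53, 67, 70, 25, 27, 24, 26, 25, 26, 26, 26, 26, 27, 23, 26, 29, 26, 26, 26, 25, 26, 26, 27, 25, 28, 25, 25, 27, 26, 27, 27, 25, 25, 26, 26, 24, 27, 24, 29, 24, 27, 26, 24, 26, 24, 23, 26, 24, 23, 22, 25, 21, 33, 79, 44, 77, 81, 83, 83, 82, 82, 82, 95, 126, 126, 127, 126]
row 105 [124, 119, 105, 105, 101, 90, 81, 79, 78, 80, 78, 79, 80, 64, 68, 70, 41, 24, 27, 26, 26, 24, 26, 27, 27, 28, 27, 27, 27, 27, 27, 26, 27, 26, 25, 27, 26, 27, 26, 26, 26, 26, 25, 27, 26, 26, 25, 26, 26, 25, 26, 25, 25, 27, 27, 27, 26, 22, 25, 25, 25, 25, 25, 22, 21, 40, 57, 49, 81, 81, 80, 81, 81, 81, 82, 100, 128, 128, 127, 124]
row 130 [124, 124, 125, 111, 95, 96, 87, 77, 78, 78, 78, 78, 78, 70, 51, 75, 62, 25, 25, 25, 25, 26, 26, 26, 27, 29, 25, 25, 28, 26, 29, 27, 26, 28, 27, 28, 27, 26, 26, 28, 27, 25, 27, 26, 27, 25, 28, 27, 26, 25, 28, 25, 26, 23, 26, 24, 26, 26, 28, 26, 25, 21, 22, 20, 22, 76, 44, 58, 78, 79, 79, 78, 79, 79, 79, 125, 128, 128, 126, 124]
col 308 [205, 206, 179, 158, 154, 155, 156, 156, 156, 156, 144, 37, 40, 74, 95, 55] [27,
[... 974 characters left out ...]
1, 56, 60, 68, 72, 73, 74, 73, 74, 74, 73, 74] [74, 73, 74, 73, 74, 73, 73, 74, 74, 72, 67, 57, 67, 68, 68, 68, 68, 68, 68, 68]
lid 390 [19, 24, 67, 31, 24, 26, 26, 25, 33, 104, 185, 50, 55, 57, 56, 57, 57] [57, 57, 56, 56, 56, 56, 54, 107, 138, 56, 23, 26, 23, 23, 31, 54, 54, 20, 17, 19]
lidcol [81.0, 81.0, 81.0, 100.0, 110.0, 53.0, 46.0, 51.0, 62.0, 70.0, 73.0, 73.0, 73.0, 73.0] [56.0, 56.0, 56.0, 56.0, 56.0, 56.0, 56.0, 56.0, 55.0, 132.0, 202.0, 208.0, 207.0, 207.0, 208.0, 207.0]
rib [81, 81, 81, 80, 82, 74, 73, 73, 72, 72, 73, 118, 128, 128, 128, 127, 128, 128, 128, 128, 128, 129, 128, 128, 128, 127, 129, 127, 128, 128, 129, 127, 127, 128, 120, 92, 82, 80, 82, 81, 82, 80, 81, 82, 80, 80]
```

```bash
python3 - <<'E'
from h import *
im,c=load("w4.png")
I=back(c,[[296.6,85],[351.2,85],[297.2,130],[351.3,130],[324,58.4],[324.3,146.5],[313.3,57],[334.8,57]],.027)
print(I.round(4)); mid1=(I[0]+I[1])/2; mid2=(I[2]+I[3])/2; sl=(I[6]+I[7])/2
cen=(I[4]+I[5])/2
print("w",np.linalg.norm(I[0]-I[1]),np.linalg.norm(I[4]-I[5]),np.linalg.norm(I[6]-I[7]))
yaw=lambda v:np.degrees(np.arctan2(-v[0],v[1]))
print("yaws",yaw(mid1-mid2),yaw(sl-mid2),yaw(sl-(I[2]+I[3])/2)); 
s=readout.get_state(); z=s["position"][2]; print("tcpz",z)
# long carriage edges for yaw: dark strip edges
g=cv2.cvtColor(im,cv2.COLOR_BGR2GRAY).astype(int)
for r in (10,40,70,150,180): 
    print(r,g[r-1:r+2,240:282].mean(0).round().astype(int).tolist(),g[r-1:r+2,375:405].mean(0).round().astype(int).tolist())
zl=z+.0185+.05
L=back(c,[[278,390],[367,390],[323,279],[323,414.5],[274.5,300],[371,300]],zl)
print("lid w",np.linalg.norm(L[0]-L[1]),np.linalg.norm(L[2]-L[3]),np.linalg.norm(L[4]-L[5]))
print("cart centre",(L[2]+L[3])/2,(L[0]+L[1])/2,(L[4]+L[5])/2,"TCP",s["position"])
rb=back(c,[[311,252],[335,252]],z+.0185+.034);print("rib mid",rb.mean(0))
E
```

```text
[[0.591  0.0496 0.027 ]
 [0.6259 0.051  0.027 ]
 [0.5921 0.0214 0.027 ]
 [0.6276 0.0228 0.027 ]
 [0.6078 0.0664 0.027 ]
 [0.6103 0.0114 0.027 ]
 [0.601  0.067  0.027 ]
 [0.6146 0.0675 0.027 ]]
w 0.03494041939856412 0.055034940733186606 0.013559952402155925
yaws 2.8411257377689543 2.541588959187051 2.541588959187051
tcpz 0.11682582029981725
10 [201, 201, 201, 201, 201, 201, 201, 177, 90, 85, 87, 88, 88, 88, 88, 87, 87, 88, 87, 69, 41, 82, 78, 135, 198, 202, 201, 201, 202, 201, 201, 200, 199, 200, 200, 200, 201, 201, 202, 201, 201, 202] [201, 201, 201, 201, 201, 200, 201, 201, 202, 191, 126, 86, 55, 31, 68, 89, 90, 90, 90, 90, 89, 88, 87, 89, 88, 125, 200, 201, 201, 200]
40 [205, 205, 205, 204, 205, 204, 205, 205, 205, 88, 89, 88, 91, 90, 90, 90, 89, 89, 91, 89, 71, 49, 74, 78, 142, 201, 204, 204, 205, 205, 205, 204, 202, 201, 203, 203, 203, 203, 204, 204, 205, 205] [205, 204, 205, 205, 204, 205, 205, 205, 202, 172, 74, 42, 37, 62, 84, 92, 93, 93, 92, 92, 89, 90, 90, 90, 117, 183, 205, 205, 205, 204]
70 [140, 141, 141, 141, 140, 139, 138, 137, 136, 118, 74, 51, 54, 57, 56, 57, 57, 55, 
[... 509 characters left out ...]
98, 98, 97, 96, 95, 95, 94, 95, 113, 177, 212, 211, 211, 211, 211, 212, 211, 212]
180 [138, 138, 138, 140, 140, 140, 141, 143, 144, 143, 143, 142, 141, 140, 123, 84, 56, 58, 59, 81, 96, 94, 93, 95, 79, 51, 42, 50, 56, 94, 122, 126, 125, 124, 124, 124, 125, 124, 124, 125, 126, 125] [128, 127, 127, 127, 129, 123, 58, 42, 34, 70, 86, 97, 97, 59, 58, 59, 58, 59, 60, 78, 139, 139, 141, 140, 138, 137, 137, 137, 139, 142]
lid w 0.029681964220064565 0.05012991362824376 0.029575332128865286
cart centre [ 0.61211893 -0.04236086  0.18532582] [ 0.61255895 -0.05733692  0.18532582] [ 0.61129354 -0.02427686  0.18532582] TCP [ 0.61157276 -0.04232842  0.11682582]
rib mid [ 0.61091408 -0.01416016  0.16932582]
```

```bash
python3 -m handwheel '[[[25,0,0],[0,0,0],1],[[30,0.3,0],[0,0,0],1],[[26.4,0.3,0],[0,0,0],1],[[0,0,25],[0,0,0],1],[[0,0,30],[0,0,0],1],[[0,0,25],[0,0,0],1],[[0,0,10],[0,0,0],1],[[0,0,0],[0,0,0],1],[[0,0,0],[0,0,0],1]]'
python3 - <<'E'
from h import *
plan([.6088,.0390,-.0065],2.7)
E
```

```text
clock: 9.95
position: [0.6113, 0.0383, 0.0294]
ee_rot: [0.001, 0.692, 0.722, 0.001]
contact_force: [-0.7, 0.5, -1.1]
width: 0.0295
gripper_force: 40.1
shift [ 0.8 -2.6 35.9] turn -0.05 tooly 2.41 tilt [0.0021 0.    ] pos [0.6113 0.0383 0.0294] t 9.95 w 0.02952729358188953 F [-0.7  0.5 -1.1] q [-0.05  0.46  1.66  0.    1.02 -0.09]
```

```bash
python3 -m handwheel '[[[0.8,-2.6,8],[0,0,-0.05],1],[[0,0,5],[0,0,0],1],[[0,0,3],[0,0,0],1],[[0,0,0],[0,0,0],1],[[0,0,0],[0,0,0],1]]'
python3 - <<'E'
from h import *
plan([.6088,.0390,-.0065],2.7)
im,c=snap("wrist","w5.png"); g=cv2.cvtColor(im,cv2.COLOR_BGR2GRAY)
w=np.array([[-.0175,.0275],[.0175,.0275],[-.0225,.0325],[.0225,.0325],[-.007,.0325],[.007,.0325]])
r=R.from_euler("z",2.6,degrees=True).as_matrix()
q=proj(c,[np.array([.609,.0389,.027])+r@[a[0],a[1],0] for a in w]);print("expected wall px",q.round(1))
z=readout.get_state()["position"][2]; k=proj(c,[np.array([.609,.0389,z+.0185+h])+r@[x,y,0] for x,y,h in((-.004,.033,.034),(.004,.033,.034),(-.004,.033,.006),(.004,.033,.006),(-.015,.025,.05),(.015,.025,.05))]);print("expected rib, lid px",k.round(1))
x0,y0=q[:,0].min()-12,q[:,1].min()-12
cr=im[int(y0):int(y0)+120,int(x0):int(x0)+160]; cv2.imwrite("pics/w5c.png",cv2.resize(cr,(800,600),interpolation=cv2.INTER_CUBIC)); print(int(x0),int(y0))
E
```

```text
clock: 10.58
position: [0.6081, 0.0387, 0.0124]
ee_rot: [0.0, 0.69, 0.723, 0.0]
contact_force: [-0.3, 0.7, -1.2]
width: 0.0295
gripper_force: 40.1
shift [ 0.3  0.7 18.9] turn -0.0 tooly 2.68 tilt [0.0003 0.0001] pos [0.6081 0.0387 0.0124] t 10.575 w 0.029462661865362144 F [-0.3  0.7 -1.2] q [-0.05  0.47  1.68  0.    0.99 -0.1 ]
expected wall px [[283.7 225.6]
 [365.2 225.7]
 [271.7 214.3]
 [377.3 214.4]
 [308.  214.3]
 [340.9 214.3]]
expected rib, lid px [[313.1 239.1]
 [337.  239.1]
 [314.7 218.8]
 [334.6 218.8]
 [275.7 279.8]
 [374.9 279.8]]
259 202
```

```bash
python3 - <<'E'
from h import *
im,c=load("w5.png"); g=cv2.cvtColor(im,cv2.COLOR_BGR2GRAY).astype(int)
for r in(215,217,219,224,232): print(r,g[r,262:388].tolist())
E
```

```text
215 [140, 140, 139, 141, 141, 140, 140, 119, 105, 102, 85, 76, 76, 76, 76, 77, 75, 75, 75, 76, 76, 77, 78, 76, 77, 77, 78, 77, 75, 76, 77, 75, 76, 78, 78, 77, 76, 78, 78, 77, 76, 77, 77, 77, 77, 76, 61, 85, 131, 140, 137, 136, 139, 139, 141, 141, 139, 136, 137, 140, 139, 139, 141, 142, 143, 143, 145, 142, 140, 141, 140, 116, 105, 106, 107, 106, 108, 96, 59, 63, 75, 76, 76, 76, 77, 77, 77, 77, 78, 76, 76, 76, 77, 78, 77, 77, 76, 77, 77, 76, 77, 76, 77, 77, 73, 71, 72, 72, 71, 72, 70, 72, 72, 72, 71, 85, 135, 144, 143, 141, 141, 143, 146, 147, 146, 145]
217 [140, 139, 139, 141, 142, 140, 140, 119, 105, 102, 89, 81, 82, 82, 83, 81, 82, 80, 81, 82, 82, 80, 82, 80, 82, 81, 82, 82, 83, 82, 83, 82, 81, 81, 82, 82, 83, 82, 81, 83, 83, 82, 82, 83, 82, 83, 64, 85, 129, 139, 137, 136, 138, 140, 140, 141, 139, 136, 138, 138, 139, 140, 140, 142, 143, 145, 143, 141, 139, 140, 140, 115, 107, 107, 108, 107, 107, 96, 60, 67, 81, 81, 84, 83, 82, 82, 83, 82, 82, 82, 81, 84, 82, 82, 83, 83, 82, 81, 83, 83, 81, 82, 81, 82, 82, 83, 82, 83, 83, 83, 82, 82, 82, 82, 82, 96, 136, 143, 143, 140, 140, 142, 146,
[... 905 characters left out ...]
1, 82, 82, 82, 83, 82, 82, 83, 82, 80, 83, 82, 83, 80, 82, 83, 83, 83, 82, 81, 82, 83, 83, 82, 81, 81, 82, 83, 81, 107, 137, 144, 142, 140, 142, 144, 146, 146, 145, 145]
232 [138, 139, 139, 138, 140, 140, 120, 106, 104, 105, 94, 84, 80, 81, 82, 80, 80, 81, 81, 81, 80, 81, 60, 46, 44, 102, 79, 37, 26, 29, 31, 28, 28, 21, 25, 23, 18, 27, 26, 21, 20, 26, 26, 24, 25, 24, 26, 27, 22, 42, 81, 90, 89, 89, 89, 89, 88, 89, 89, 88, 88, 89, 89, 89, 87, 89, 88, 88, 89, 88, 88, 81, 49, 28, 29, 31, 31, 30, 30, 28, 28, 28, 30, 29, 29, 31, 32, 29, 29, 31, 28, 31, 30, 28, 27, 30, 25, 25, 23, 96, 65, 42, 42, 58, 78, 80, 81, 82, 82, 82, 82, 81, 81, 83, 82, 126, 142, 143, 140, 138, 140, 146, 145, 146, 146, 144]
```

```bash
python3 -m handwheel '[[[0.3,0.7,0],[0,0,0],1],[[0,0,4],[0,0,0],1],[[0,0,4],[0,0,0],1],[[0,0,0],[0,0,0],1]]'
python3 -m handwheel '[[[0,0,3],[0,0,0],1],[[0,0,3],[0,0,0],1],[[0,0,2],[0,0,0],1],[[0,0,0],[0,0,0],1]]'
python3 - <<'E'
from h import *
plan([.6088,.0390,-.0065],2.7)
E
```

```text
clock: 11.12
position: [0.6081, 0.0391, 0.0037]
ee_rot: [-0.0, 0.69, 0.724, -0.0]
contact_force: [0.6, -0.2, -2.0]
width: 0.0298
gripper_force: 40.1
clock: 11.62
position: [0.6084, 0.0391, -0.0039]
ee_rot: [-0.0, 0.69, 0.724, -0.0]
contact_force: [-0.4, -0.4, -0.9]
width: 0.0298
gripper_force: 40.1
shift [-0.1  0.4  2.6] turn -0.0 tooly 2.69 tilt [-0.0004  0.0001] pos [ 0.6084  0.0391 -0.0039] t 11.625 w 0.029803479173639923 F [-0.4 -0.4 -0.9] q [-0.05  0.49  1.7   0.    0.95 -0.1 ]
```

Bottom is about 2.6 mm above the pocket floor and already inside the walls without any force. I'll lower it in small steps until it touches.

```bash
python3 -m handwheel '[[[0,0,1.5],[0,0,0],1],[[0,0,0.7],[0,0,0],1],[[0,0,0],[0,0,0],1]]'
python3 -m handwheel '[[[0,0,0.7],[0,0,0],1],[[0,0,0],[0,0,0],1]]'
```

```text
clock: 12.0
position: [0.6086, 0.0391, -0.0059]
ee_rot: [-0.0, 0.69, 0.724, 0.0]
contact_force: [-0.2, -0.1, -0.8]
width: 0.0297
gripper_force: 40.1
clock: 12.25
position: [0.6087, 0.0391, -0.0063]
ee_rot: [0.0, 0.69, 0.724, 0.0]
contact_force: [-0.4, -0.5, 1.9]
width: 0.0297
gripper_force: 40.3
```

```bash
python3 -m handwheel '[[[0,0,0.4],[0,0,0],1],[[0,0,0],[0,0,0],1]]'
python3 -m handwheel '[[[0,0,0],[0,0,0],-0.4],[[0,0,0],[0,0,0],-0.4],[[0,0,0],[0,0,0],-0.4],[[0,0,0],[0,0,0],-0.4],[[0,0,-20],[0,0,0],-0.4],[[0,0,-40],[0,0,0],-0.4],[[0,0,-45],[0,0,0],-0.4],[[0,0,0],[0,0,0],-0.4]]'
python3 - <<'E'
from h import *
im,c=snap("wrist","w6.png")
r=R.from_euler("z",2.6,degrees=True).as_matrix()
for z0 in(.012,.02):
  q=proj(c,[np.array([.609,.0389,z0+h])+r@[x,y,0] for x,y,h in((-.015,.025,.05),(.015,.025,.05),(.015,-.025,.05),(-.015,-.025,.05),(-.004,.033,.034),(.004,.033,.034))]);print("exp",z0,q.round(1).tolist())
g=cv2.cvtColor(im,cv2.COLOR_BGR2GRAY).astype(int)
q=q.round().astype(int); a=q[:4].mean(0).astype(int);print(a)
print("lidrow",g[a[1]-2:a[1]+3,q[0][0]-12:q[1][0]+12].mean(0).round().astype(int).tolist(),q[0][0]-12)
k=a[0]-12;print("lidcol",g[q[0][1]-35:q[2][1]+15,k-1:k+2].mean(1).round().astype(int).tolist(),q[0][1]-35)
plan([.6145,-.1317,.12],2.6)
E
```

```text
clock: 12.5
position: [0.6087, 0.0391, -0.0063]
ee_rot: [0.0, 0.69, 0.724, 0.0]
contact_force: [-1.5, 0.5, 5.9]
width: 0.0289
gripper_force: 40.8
clock: 13.5
position: [0.6118, 0.039, 0.1022]
ee_rot: [0.003, 0.69, 0.724, 0.003]
contact_force: [0.5, -0.7, -0.3]
width: 0.06
gripper_force: 0.0
exp 0.012 [[290.1, 204.9], [343.4, 204.9], [342.0, 286.7], [292.0, 286.8], [310.1, 186.1], [323.6, 186.1]]
exp 0.02 [[289.1, 208.0], [344.3, 207.9], [342.8, 292.3], [291.1, 292.4], [309.9, 188.4], [323.7, 188.4]]
[316 250]
lidrow [120, 116, 115, 106, 92, 88, 83, 71, 64, 55, 53, 53, 52, 51, 56, 64, 68, 67, 67, 67, 67, 67, 67, 68, 67, 67, 67, 68, 68, 68, 68, 72, 98, 118, 123, 123, 122, 122, 121, 121, 121, 121, 121, 122, 121, 120, 112, 88, 72, 68, 67, 67, 68, 68, 68, 68, 68, 69, 68, 68, 68, 68, 68, 68, 65, 47, 58, 66, 67, 67, 68, 67, 67, 90, 117, 122, 120, 126, 137] 277
lidcol [119, 119, 119, 119, 119, 111, 63, 43, 43, 52, 68, 69, 69, 68, 68, 66, 63, 40, 26, 51, 70, 72, 74, 75, 74, 73, 74, 74, 73, 74, 74, 72, 64, 60, 67, 69, 69, 69, 69, 68, 69, 68, 69, 69, 68, 69, 69, 68, 68, 68, 68, 67, 69, 69, 68, 69, 68, 68, 69, 69, 68, 68, 68, 68, 69, 69, 67, 68, 68, 67, 68, 69, 67, 68, 68, 68, 68, 67, 68, 67, 67, 67, 67, 68, 67, 68, 68, 66, 69, 69, 68, 67, 67, 68, 68, 67, 67, 68, 66, 68, 68, 67, 67, 68, 67, 67, 67, 68, 68, 68, 67, 66, 65, 57, 46, 40, 38, 42, 78, 111, 112, 112, 111, 112, 105, 84, 66, 66, 67, 67, 67, 67, 67, 66] 173
shift [-170.8   -3.4  -20.1] turn 0.02 tooly 2.69 tilt [ 0.0042 -0.0001] pos [0.6099 0.0391 0.0999] t 13.55 w 0.05975135239180224 F [-0.5 -0.8 -0.6] q [-0.05  0.39  1.57  0.    1.17 -0.1 ]
```

The lid edges at rows 205.5 and 286.5 match a seated height (expected 204.9 and 286.7), so the cartridge is fully down. Next I'll go to the knob and look at it from behind.

```bash
python3 -m handwheel '[[[-30,0,-20],[0,0,0],-0.4],[[-40,-1,-15],[0,0,0],-0.4],[[-45,-1,-5],[0,0,0],-0.4],[[-45,-1,0],[0,0,0],-0.4],[[-45,-1,0],[0,0,0],-0.4],[[-40,0,0],[0,0,0],-0.4],[[0,0,0],[0,0,0],-0.4],[[0,0,0],[0,0,0],-0.4]]'
python3 - <<'E'
from h import *
im,c=snap("wrist","w7.png"); plan([.6168,-.1319,.1],2.6)
r=R.from_euler("z",2.6,degrees=True).as_matrix(); k=np.array([.6168,-.1319,0])
print("exp top",proj(c,[k+[0,0,.089],k+[.013,0,.089],k+[0,0,.057],k+r@[-.02,.023,.05],k+r@[.02,.023,.05]]).round(1).tolist())
p=proj(c,[k+[0,0,.075]])[0].astype(int); x0,y0=max(p[0]-100,0),max(p[1]-75,0)
cv2.imwrite("pics/knob.png",cv2.resize(im[y0:y0+150,x0:x0+200],(800,600),interpolation=cv2.INTER_CUBIC));print(x0,y0)
E
```

```text
clock: 14.55
position: [0.6152, -0.205, 0.1364]
ee_rot: [-0.002, 0.69, 0.723, -0.0]
contact_force: [-0.2, -0.1, -0.0]
width: 0.0599
gripper_force: 0.0
shift [72.5  4.9 36.9] turn 0.02 tooly 2.72 tilt [-0.0021  0.0018] pos [ 0.6154 -0.2046  0.1368] t 14.6 w 0.05972757180277859 F [0.4 1.1 0.4] q [-0.43  0.42  1.43  0.    1.3  -0.48]
exp top [[331.7, 117.0], [355.3, 118.2], [330.7, 117.3], [299.0, 80.0], [362.4, 80.1]]
231 42
```

View pics/knob.png

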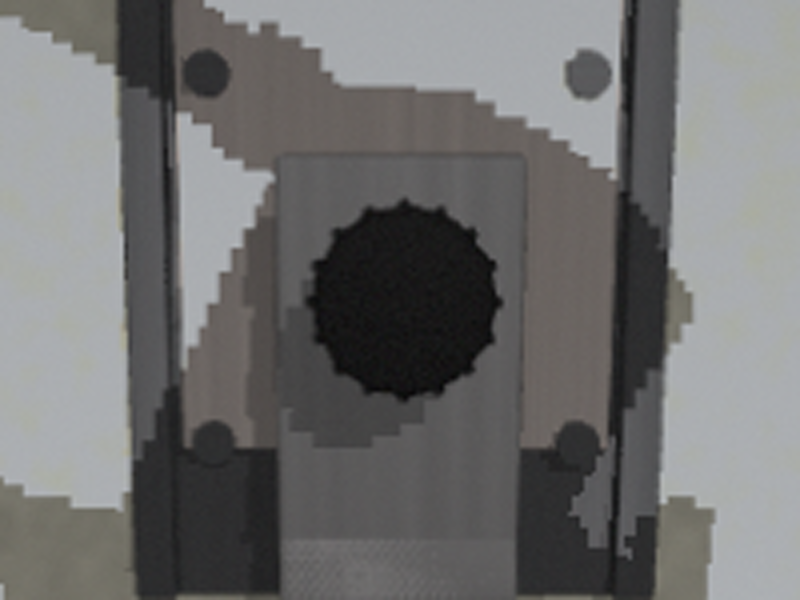

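The knob's centre is at crop (404,301), full picture (332,117), against a predicted (331.7,117.0). That confirms it at (0.6168, -0.1319). I'll move over it and partway down.

```bash
python3 -m handwheel '[[[20,1.5,0],[0,0,0],-0.4],[[30,2,0],[0,0,0],-0.4],[[22.5,1.4,10],[0,0,0],-0.4],[[0,0,25],[0,0,0],-0.4],[[0,0,20],[0,0,0],-0.4],[[0,0,0],[0,0,0],-0.4],[[0,0,0],[0,0,0],-0.4]]' 90
python3 - <<'E'
from h import *
plan([.6168,-.1319,.021],2.6)
E
```

```text
clock: 15.48
position: [0.618, -0.1325, 0.0835]
ee_rot: [0.0, 0.69, 0.724, 0.0]
contact_force: [-0.9, -0.1, 0.4]
width: 0.0601
gripper_force: 0.0
shift [ 0.6 -1.2 62.5] turn 0.02 tooly 2.74 tilt [ 0.0007 -0.0001] pos [ 0.618  -0.1325  0.0835] t 15.475 w 0.06007012069459204 F [-0.9 -0.1  0.4] q [-0.32  0.44  1.54  0.    1.16 -0.37]
```

```bash
python3 -m handwheel '[[[0.6,-1.2,17],[0,0,0],-0.4],[[0,0,17],[0,0,0],-0.4],[[0,0,17],[0,0,0],-0.4],[[0,0,8],[0,0,0],-0.4],[[0,0,3],[0,0,0],-0.4],[[0,0,0],[0,0,0],-0.4]]' 90
python3 - <<'E'
from h import *
plan([.6168,-.1319,.021],2.6)
E
python3 -m handwheel '[[[0,0,0],[0,0,0],1],[[0,0,0],[0,0,0],1],[[0,0,0],[0,0,0],1],[[0,0,0],[0,0,0],1],[[0,0,0],[0,0,0],1],[[0,0,0],[0,0,0],1]]' 90
```

```text
clock: 16.23
position: [0.6166, -0.1327, 0.021]
ee_rot: [0.0, 0.69, 0.723, 0.0]
contact_force: [0.3, 0.7, -0.3]
width: 0.0594
gripper_force: 0.0
shift [0.8 0.2 0. ] turn 0.01 tooly 2.69 tilt [0.0003 0.    ] pos [ 0.6166 -0.1327  0.021 ] t 16.225 w 0.059437774827782966 F [ 0.3  0.7 -0.3] q [-0.32  0.49  1.62  0.    1.03 -0.37]
clock: 16.98
position: [0.6167, -0.1327, 0.0219]
ee_rot: [0.0, 0.69, 0.724, 0.0]
contact_force: [-1.3, -0.7, 6.0]
width: 0.0239
gripper_force: 88.1
```

The knob is gripped. I'll pull up to just short of the stop.

```bash
python3 -m handwheel '[[[0,0,-4],[0,0,0],1],[[0,0,-4],[0,0,0],1],[[0,0,-3],[0,0,0],1],[[0,0,-2],[0,0,0],1],[[0,0,0],[0,0,0],1]]'
python3 -m handwheel '[[[0,0,-1.5],[0,0,0],1],[[0,0,0],[0,0,0],1]]'
python3 -m handwheel '[[[0,0,-1],[0,0,0],1],[[0,0,0],[0,0,0],1]]'
python3 -m handwheel '[[[0,0,-1],[0,0,0],1],[[0,0,0],[0,0,0],1]]'
```

```text
clock: 17.6
position: [0.6166, -0.1327, 0.0338]
ee_rot: [0.0, 0.69, 0.724, 0.0]
contact_force: [2.4, -1.5, -6.3]
width: 0.0238
gripper_force: 88.6
clock: 17.85
position: [0.6165, -0.1327, 0.0355]
ee_rot: [0.0, 0.69, 0.724, 0.0]
contact_force: [3.0, -0.9, -8.7]
width: 0.0237
gripper_force: 88.6
clock: 18.1
position: [0.6166, -0.1327, 0.0366]
ee_rot: [0.0, 0.69, 0.724, 0.0]
contact_force: [4.1, -1.7, -6.5]
width: 0.024
gripper_force: 88.6
clock: 18.35
position: [0.6166, -0.1327, 0.0376]
ee_rot: [0.0, 0.69, 0.724, 0.0]
contact_force: [3.8, -2.0, -8.3]
width: 0.0237
gripper_force: 88.6
```

```bash
python3 -m handwheel '[[[0,0,-0.7],[0,0,0],1],[[0,0,0],[0,0,0],1]]'
python3 -m handwheel '[[[0,0,-0.7],[0,0,0],1],[[0,0,0],[0,0,0],1]]'
```

```text
clock: 18.6
position: [0.6165, -0.1327, 0.038]
ee_rot: [0.0, 0.69, 0.723, 0.0]
contact_force: [4.5, -2.3, -11.5]
width: 0.0239
gripper_force: 88.8
clock: 18.85
position: [0.6165, -0.1327, 0.038]
ee_rot: [-0.0, 0.69, 0.724, 0.0]
contact_force: [4.5, -2.1, -13.2]
width: 0.0239
gripper_force: 89.0
```

```bash
python3 -m handwheel '[[[0,0,-0.3],[0,0,0],1],[[0,0,0],[0,0,0],1],[[0,0,0],[0,0,0],1],[[0,0,0],[0,0,0],1],[[0,0,0],[0,0,0],1],[[0,0,0],[0,0,0],1]]' && python3 -c "
from rig import manip; print(manip.sign_off())"
```

```text
clock: 19.6
position: [0.6165, -0.1327, 0.038]
ee_rot: [-0.0, 0.69, 0.723, -0.0]
contact_force: [4.6, -2.6, -14.7]
width: 0.0236
gripper_force: 88.9
the job is handed in; nothing more can be done
None
```

The job is handed in after 19.6 s: the cartridge is seated upright in the middle pocket with its rib on the slot side and released, and the arm is still gripping the knob with the plunger pulled up against its stop.

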